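# Try the puppet-stand clamp screws in the gauge nut and sort them

### The job

Try the two winged clamp screws from the leaning rack in the gauge nut one at a time: set the screw in through the notches and turn it clockwise; a good one turns freely and sinks home in a quarter turn while the nut stays still, a damaged one jams and drags the nut and its brass pointer round with it (let it drag the nut a good 30 degrees to be sure). After its trial, and before you try the other, take each screw out and stand it in the square wooden box if it ran freely or in the round tin if it jammed. Do not disturb anything else on the bench.

Things in the scene. Friction and masses are not known exactly. Their poses are not given: they have to be found in the camera images.
- screw_a: One of two outwardly identical winged clamp screws, 120 mm long, 0.2 kg; either may have a damaged thread, which cannot be seen. Round steel shank 20 mm across, nose tapered over 10 mm. Origin at the tip, z along the shank to the grip. Two lugs stand out of the shank along +x and -x, 22 mm above the tip: 34 mm across over both, 8 mm thick. Starts in the rack, leaning 30 degrees.
- screw_b: Second clamp screw, like screw_a, same axes.
- grip_a (a point): Middle of screw_a's pale wooden wing grip, on its axis, 105 mm above the tip; same axes as the screw. The grip lies along x in line with the lugs: 48 mm wide along x, 12 mm thick along y (pinch it along y), from 80 to 120 mm above the tip on the axis; below it the shank is 20 mm thick.
- grip_b (a point): Middle of screw_b's pale wooden wing grip, on its axis, 105 mm above the tip; same axes as the screw. The grip lies along x in line with the lugs: 48 mm wide along x, 12 mm thick along y (pinch it along y), from 80 to 120 mm above the tip on the axis; below it the shank is 20 mm thick.
- rack: Fixed wooden block with three sockets; origin on the table under its middle. Sockets 64 mm apart along its y axis, leaning 30 degrees from vertical towards its -x (towards the robot), 45 mm deep along that lean, 39 mm long (along y) by 25 wide. Screws (and a chisel in the third) stand in them with wings along the row, tips on the socket floors about 34 mm above the table.
- gauge: The gauge's fixed wooden base, 120 x 100 x 12 mm; origin on the table under its middle. The nut, a steel drum 80 mm across, turns on it about the vertical axis through this origin. A brass pointer on the drum's rim reaches 62 mm out from the axis (towards -x at rest, over a small brass mark on the base).
- nut_mouth (a point): Centre of the nut's mouth in the drum's flat top, 62 mm above the table; axes turn with the nut, z up. A hole 24 mm across with two notches for the lugs along the point's +x and -x, 15 mm wide, reaching 20 mm from the centre. Top plate 8 mm thick. With lugs over the notches a screw goes straight down until its tip is at nut_start.
- nut_start (a point): Point on the nut's axis, 36.5 mm below the mouth, turning with the nut: where a screw's tip is when its lugs, 2.5 mm under the top plate, rest on the start of two inner ramps. From here a good screw turns clockwise (seen from above) almost without resistance. A damaged one jams after some 15 degrees and drags the nut round.
- nut_home (a point): Point on the nut's axis, 46.5 mm below the mouth: where the tip of a good screw is when home. It sinks 10 mm in a quarter turn: home is about 90 degrees clockwise from the notches (65 to 100), tip here. A stop ends the turn soon after. Press it down lightly as it turns or after. It comes out by turning back until the lugs are under the notches, then lifting.
- nut (a joint): Angle of the nut on its base in rad: 0 when nut_mouth and the base have the same yaw, positive clockwise seen from above, range -1.7 to 1.7. A light spring (0.2 N m per rad, friction 0.03 N m) brings it back to within about 0.15 of zero. It stays put while a good screw turns and follows a damaged one.
- keep_box: Square open wooden box for good screws, 110 x 110 mm outside, 78 mm high, walls 6 mm, floor about 6 mm thick, fixed; origin on the table under its middle. A screw stood in it leans on the rim.
- scrap_tin: Round open tin for damaged screws, 108 mm across, 78 mm high, walls 3 mm, floor 5 mm thick, fixed; origin on the table under its middle.
- chisel: Bystander, loose: carving chisel standing in one of the rack's sockets, round dark wooden handle 28 mm thick, 120 mm long in all. Origin at its underside.
- brush_pot: Bystander, loose: terracotta pot, 60 mm across and 90 high, holding three brushes that reach 130 mm high, between rack and gauge. Origin at its underside.
- glue_jar: Bystander, loose: jar with a black lid, 60 mm across and 85 high. Origin at its underside.
- paint_tin: Bystander, loose: closed tin, 64 mm across and 70 high. Origin at its underside.
- water_mug: Bystander, loose: white mug, 72 mm across and 85 high. Origin at its underside.
- mallet: Bystander, loose: wooden hammer lying on the table. Origin at its underside.
- driver: Bystander, loose: screwdriver with a wooden handle lying on the table. Origin at its underside.
- ink_bottle: Bystander, loose: amber bottle, 48 mm across and 100 high. Origin at its underside.
Things that resemble listed ones, but are neither listed nor needed, are in the scene too. Leave any purple or turquoise look-alike of the screw_b alone.

How it is judged:
On the way, in this order (a step that is already met when the one before it is completed fails the run):
1. A first screw is tried in the gauge nut: a good one is turned and sunk home, a damaged one is turned until it drags the nut round by more than 0.4 rad (((horizontal distance between screw_a and nut_mouth below 0.012 m and z of screw_a in the frame of nut_mouth below -0.0425 m and angle between the x axis of screw_a and the x axis of nut_mouth, either way round above 1.1 rad) or (horizontal distance between screw_b and nut_mouth below 0.012 m and z of screw_b in the frame of nut_mouth below -0.03 m and value of joint nut above 0.4 rad))), for 0.1 s.
2. That screw has been put where it belongs and the other one is tried in the same way ((((x of screw_a in the frame of keep_box between -0.055 and 0.055 m and y of screw_a in the frame of keep_box between -0.055 and 0.055 m and height (world z) of screw_a below 0.04 m) and (horizontal distance between screw_b and nut_mouth below 0.012 m and z of screw_b in the frame of nut_mouth below -0.03 m and value of joint nut above 0.4 rad)) or ((horizontal distance between screw_b and scrap_tin below 0.054 m and height (world z) of screw_b below 0.04 m) and (horizontal distance between screw_a and nut_mouth below 0.012 m and z of screw_a in the frame of nut_mouth below -0.0425 m and angle between the x axis of screw_a and the x axis of nut_mouth, either way round above 1.1 rad)))), for 0.1 s.
At the end, for the whole second after the job is handed in: The screw that turns freely stands in the square wooden box and the damaged one in the round tin (tip inside the container's outline and less than 40 mm above the table), at rest and released (x of screw_a in the frame of keep_box between -0.055 and 0.055 m and y of screw_a in the frame of keep_box between -0.055 and 0.055 m and height (world z) of each of screw_a, screw_b below 0.04 m and linear speed of each of screw_a, screw_b below 0.03 m/s and horizontal distance between screw_b and scrap_tin below 0.054 m); the robot touches nothing.
It fails at once if a bystander (chisel, pot of brushes, jar, tin of paint, mug, mallet, screwdriver or ink bottle) is moved by more than 25 mm (distance of any of chisel, brush_pot, glue_jar, paint_tin, water_mug, mallet, driver, ink_bottle from where it was at the start of the episode above 0.025 m).
It also fails if it takes over 72 s, if anything falls off the work surface, if the arm or the gripper's body presses on something with over 40 N, if the wrist force passes 120 N, or if a joint passes its speed limit or range.

### The arm

A 6-joint arm with a two-finger parallel gripper is mounted at the origin on the work surface. World frame = base frame: x ahead of the robot, y to its left, z up, the work surface at z = 0. Lengths are in m, angles in rad, forces in N, time in s.
With the tool pointing down it reaches from about 0.35 to 0.925 m from the base axis. Payload 6.4 kg.
Tool frame: the origin (TCP) lies midway between the tips of the shut fingers; the grasp point (between the pads) lies hold_point_z behind it (hold_point_z is the distance from the TCP to the grasp point, in m); z points along the fingers, y is the line along which they close (so a half turn about z gives the same grasp; the last joint's range is limited). The gripper opens to 94 mm and grips with 3 to 60 N. Pads are 16 mm wide; open, the fingers measure 119 mm over their backs; the gripper's body (75 mm by 177 mm) begins 78 mm behind the grasp point.
Start: joints at [1.046, 0.245, 1.558, -0, 1.339, -0.174], TCP at [0.223, 0.61, 0.178] pointing down, gripper open.
Joint ranges: [-3.13, 3.13], [-1.02, 2.26], [0.13, 2.54], [-0.95, 4.09], [0.21, 2.88], [-2.74, 2.74]. Speed limits (rad/s): [2.57, 2.57, 3.14, 3.14, 3.14, 3.14].

### API

Orientations are given as [roll, pitch, yaw] about the fixed x, y, z axes, in that order (R = Rz(yaw) Ry(pitch) Rx(roll)).
In Python, from cell import move_pose, move_straight, goto_joints, move_gripper, sleep, solve_ik, get_image, IKError, close_job, get_time, get_qpos, get_joint_vel, get_joint_torque, get_tcp_pos, get_tcp_rot, get_wrist_force, get_wrist_torque, get_gripper_width, get_grasp_force, hold_point_z gives the robot as it stands. Calls block until the motion is done:
- move_pose(position, orientation): joint-space move of the TCP to a pose.
- move_straight(position, orientation=None, v=0.15, threshold=None): straight line of the TCP; orientation=None keeps the orientation; v is the mean speed in m/s. With threshold (N) it stops when the force on the tool has changed by that much, and returns True; else False.
- goto_joints(angles): joint-space move.
- move_gripper(opening, grasp_force=None): finger opening in m; grasp_force is the grip in N (None keeps the last); returns when the fingers have stopped.
- sleep(seconds).
- solve_ik(position, orientation): joint angles nearest the present ones, or None.
- get_image(name): name is "scene" or "top" or "wrist"; returns a dict with "frame" (400x640x3 uint8, red, green, blue), "range_z" (400x640 float32, m along the optical axis (not along the pixel's ray), 0 where there is no reading), "K" (3x3 intrinsics, pixels), "k1" (the pictures are not rectified: a ray, as slopes to the right and down, at radius r is drawn at 1 + k1 r^2 times it, then the intrinsics apply), "cam_to_world" (4x4, takes a point from camera to world coordinates). Camera axes: x right, y down, z forward; pixel columns grow to the right and rows downward; lengths in m; the calibration is good to about 2 mm. A picture is of the moment at which its call begins.
A pose or a line that the arm cannot do raises IKError and nothing moves.
- close_job(): hands the job in; it is judged then, once.
Readings, each from a call of its own:
- get_time(): time.
- get_qpos(): joint angles.
- get_joint_vel(): joint speeds.
- get_joint_torque(): joint torques, N m.
- get_tcp_pos(): TCP position.
- get_tcp_rot(): TCP orientation.
- get_wrist_force(): force on the tool from outside, world axes, zero at the start.
- get_wrist_torque(): the same for the moment, N m.
- get_gripper_width(): finger opening in m.
- get_grasp_force(): force on a finger pad.
Only numpy, scipy, OpenCV 4.12 (cv2) and the standard library are available. Lean on these libraries where they do the work, as an engineer would, in place of code of your own. Each camera call takes 0.05 s, during which the arm holds its last target. There are 200 camera calls.

## Working session

There is one attempt and no reset: what is moved stays moved. The work goes in short steps, each a Python script; the robot and the scene stay as the last script left them, time stands still between calls to the robot, and variables do not carry over. Pictures are saved under pics/ and viewed, at most 10 in all, crops included, and the job is handed in when it is done.

```bash
ls; mkdir -p pics; cat > h.py <<'E'
import numpy as np, cv2
from cell import *
def px2ray(im,u,v):
    K=im["K"]; p=np.array([(u-K[0,2])/K[0,0],(v-K[1,2])/K[1,1]]); q=p.copy()
    for _ in range(20): q=p/(1+im["k1"]*(q@q))
    return q
def at_depth(im,u,v,z=None):
    q=px2ray(im,u,v); z=z or im["range_z"][int(round(v)),int(round(u))]
    T=np.array(im["cam_to_world"]); return T[:3,:3]@np.array([q[0]*z,q[1]*z,z])+T[:3,3]
def at_plane(im,u,v,h):
    q=px2ray(im,u,v); T=np.array(im["cam_to_world"]); d=T[:3,:3]@np.array([q[0],q[1],1]); o=T[:3,3]
    return o+d*(h-o[2])/d[2]
def cloud(im):
    K=im["K"]; h,w=im["range_z"].shape; u,v=np.meshgrid(np.arange(w),np.arange(h))
    p=np.stack([(u-K[0,2])/K[0,0],(v-K[1,2])/K[1,1]],-1); q=p.copy()
    for _ in range(15): q=p/(1+im["k1"]*(q**2).sum(-1,keepdims=True))
    z=im["range_z"][...,None]; T=np.array(im["cam_to_world"])
    return np.concatenate([q*z,z],-1)@T[:3,:3].T+T[:3,3]
def save(im,name,crop=None,s=1):
    f=im["frame"][...,::-1]
    if crop: f=f[crop[1]:crop[3],crop[0]:crop[2]]
    cv2.imwrite(f"pics/{name}.png",cv2.resize(np.ascontiguousarray(f),None,fx=s,fy=s,interpolation=cv2.INTER_CUBIC))
E
python3 - <<'E'
from h import *
print(get_time(),hold_point_z if not callable(hold_point_z) else hold_point_z())
for n in("scene","top"):
    im=get_image(n); save(im,n,s=1.25); print(n,im["K"],im["k1"],im["cam_to_world"])
E
```

```text
pics
0.0 0.0188
scene [[492.20709845   0.         319.2578663 ]
 [  0.         492.20709845 197.42235745]
 [  0.           0.           1.        ]] -0.0016663471510300868 [[ 0.30922513  0.69480664 -0.64932546  1.46829479]
 [ 0.95095262 -0.23187726  0.20474878 -0.19823843]
 [-0.008303   -0.68079121 -0.73243046  1.10065126]
 [ 0.          0.          0.          1.        ]]
top [[440.22749187   0.         316.97134588]
 [  0.         440.22749187 196.9105928 ]
 [  0.           0.           1.        ]] -0.002216124213485313 [[-0.01769068 -0.99400564  0.10788806  0.42836792]
 [-0.99979099  0.01869239  0.00828043  0.06677744]
 [-0.01024748 -0.10771903 -0.99412856  1.4296116 ]
 [ 0.          0.          0.          1.        ]]
```

View pics/scene.png

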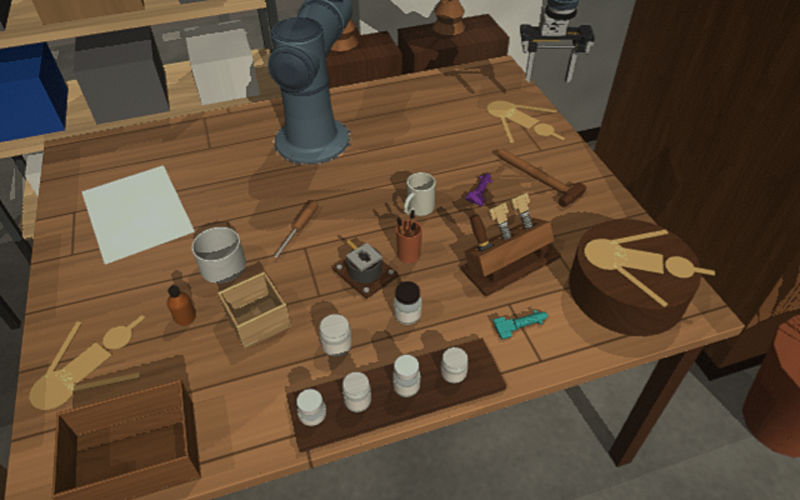

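View pics/top.png

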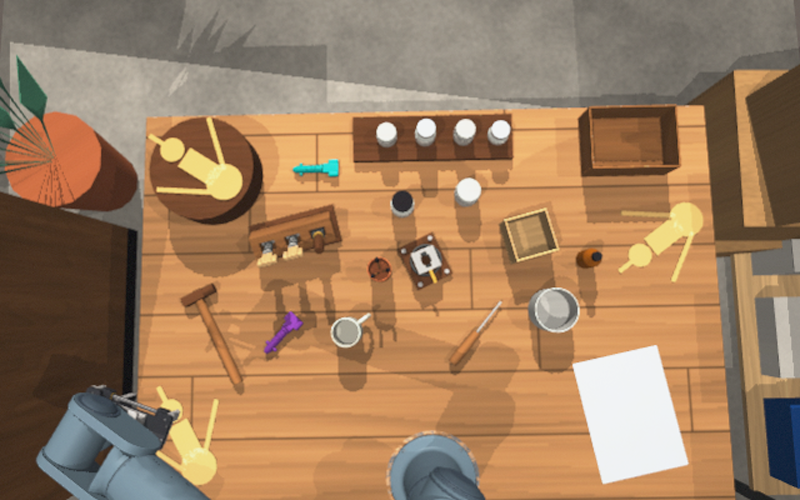

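Scene (1.25x): rack at (510,255) with two pale-winged screws at (500,212) and (521,205) and the dark chisel at (478,232). The gauge is at (365,265), keep box (255,305), tin (218,253).
Top (1.25x): screws at (267,252) and (292,245), chisel (318,238), gauge (426,262), box (530,235), tin (554,310).

Candidates for the screws:
- pale wings at top (267,252)
- pale wings at top (292,245)
- purple look-alike (285,333): lying on the table, excluded
- turquoise look-alike (317,169): lying on the table, excluded
- chisel (318,238): round and dark, excluded

Next is a close crop of the rack and gauge.

```bash
python3 - <<'E'
from h import *
im=get_image("top"); sc=get_image("scene")
f=im["frame"]; a=f[150:225,190:290]; b=f[180:240,310:370]; c=sc["frame"][145:245,360:460]; d=sc["frame"][180:240,260:320]
R=lambda x,s:cv2.resize(x,s,interpolation=cv2.INTER_CUBIC)[...,::-1]
cv2.imwrite("pics/crop1.png",np.vstack([np.hstack([R(a,(400,300)),R(b,(300,300))]),np.hstack([R(c,(300,300)),R(d,(300,300)),np.zeros((300,100,3),np.uint8)])]))
P=cloud(im)
np.savez("top.npz",P=P,f=f)
hsv=cv2.cvtColor(f,cv2.COLOR_RGB2HSV)
for n,(x0,y0,x1,y1) in dict(rack=(190,150,290,225),gauge=(310,180,370,240),box=(395,160,450,215),tin=(415,225,470,270)).items():
    p=P[y0:y1,x0:x1].reshape(-1,3); p=p[(p[:,2]>0.008)]
    print(n,len(p),p.min(0).round(3),p.max(0).round(3),np.histogram(p[:,2],bins=np.arange(0,.2,.01))[0])
E
```

```text
rack 2629 [0.428 0.067 0.008] [0.744 0.492 1.43 ] [107 384  41  47 118 225 364 370 409  86 100  81 196  61   0   0   0   0
   0]
gauge 1158 [ 0.428 -0.075  0.008] [0.636 0.102 1.43 ] [101 548  30  21  27 149 254   2   7   7   0   0   4   0   0   0   0   0
   0]
box 937 [ 0.428 -0.347  0.008] [0.693 0.067 1.43 ] [154 161  54  64  61  62  72 226  72   0   0   0   0   0   0   0   0   0
   0]
tin 695 [ 0.347 -0.407  0.008] [0.472 0.067 1.43 ] [120 102  62  60  57  61  62 123  36   0   0   0   0   0   0   0   0   0
   0]
```

View pics/crop1.png

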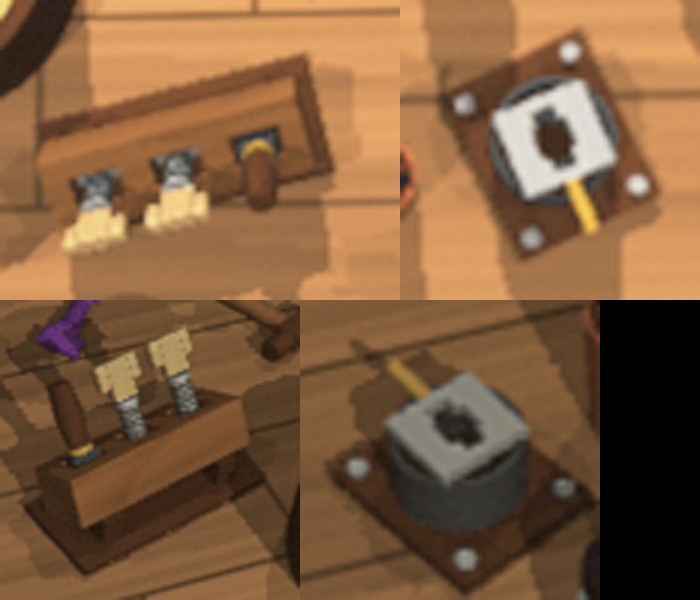

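The crop confirms two pale-winged screws on the left of the rack and the dark-handled chisel in the right socket. The gauge's white top plate shows the hole at (553,135) with notches along the pointer line, pointer tip at (590,225).

```bash
cat >> h.py <<'E'
def rect(p):
    (c,s,a)=cv2.minAreaRect((p[:,:2]*1000).astype(np.float32)); return np.round(c,1),np.round(s,1),round(a,1)
E
python3 - <<'E'
from h import *
d=np.load("top.npz");P,f=d["P"],d["f"]; hsv=cv2.cvtColor(f,cv2.COLOR_RGB2HSV).astype(int); H,S,V=hsv[...,0],hsv[...,1],hsv[...,2]
def box(x0,y0,x1,y1):
    m=np.zeros(H.shape,bool); m[y0:y1,x0:x1]=1; return m
g=box(310,180,370,240); Z=P[...,2]
def big(m):
    n,l,s,_=cv2.connectedComponentsWithStats(m.astype(np.uint8)); return l==1+np.argmax(s[1:,4])
m=big(g&(Z>.055)&(Z<.07)&(S<60)); print("plate",rect(P[m]),np.median(Z[m]))
m=big(g&(Z>.006)&(Z<.02)); print("base",rect(P[m]))
m=g&(H>18)&(H<32)&(S>150)&(V>120)&(Z>.02); p=P[m]; print("pointer",len(p),p.mean(0).round(4), p[np.argmin(p[:,0])])
m=big(box(395,160,450,215)&(Z>.07)&(Z<.09)); print("box",rect(P[m]))
m=big(box(415,225,470,270)&(Z>.07)&(Z<.09)); print("tin",rect(P[m]))
r=box(190,150,290,225)
m=r&(H>12)&(H<32)&(V>150)&(Z>.09)&(Z<.16); n,l,s,c=cv2.connectedComponentsWithStats(m.astype(np.uint8))
for i in range(1,n):
    if s[i,4]>15: p=P[l==i]; print("wing",s[i],p.mean(0).round(4),rect(p),p.min(0).round(3),p.max(0).round(3))
m=big(r&(Z>.006)&(Z<.02)); print("rackbase",rect(P[m]))
m=big(r&(Z>.05)&(Z<.09)&(H<15)); print("racktop",rect(P[m]),np.percentile(Z[m],[5,50,95]))
for n,b in dict(pot=(290,200,318,228),jar=(310,150,335,175),mug=(260,248,298,282),white=(360,138,388,170),ink=(460,190,485,215)).items():
    p=P[box(*b)&(Z>.03)]; print(n,p.min(0).round(3),p.max(0).round(3))
E
```

```text
plate (array([544.5,   5.2]), array([64.3, 69.5]), 15.8) 0.0625627939315112
base (array([548.3,   8.8]), array([131.6, 101.1]), 26.2)
pointer 25 [ 0.5008 -0.0102  0.0633] [ 0.48722933 -0.01313449  0.06652865]
box (array([ 599.6, -254. ]), array([110.3, 111.6]), 14.7)
tin (array([ 413.2, -307.6]), array([107.2, 105.8]), 88.3)
wing [226 194  16  14 147] [0.562  0.3275 0.1209] (array([566.7, 328.9]), array([39.3, 47.2]), 13.7) [0.544 0.303 0.095] [0.586 0.35  0.137]
wing [205 199  17  15 152] [0.547  0.3896 0.1205] (array([551.7, 391.5]), array([41.3, 46.4]), 17.1) [0.528 0.366 0.096] [0.572 0.413 0.135]
rackbase (array([628.2, 343.3]), array([101.4, 230.3]), 10.8)
racktop (array([609.9, 340.4]), array([ 77.5, 206.2]), 14.6) [0.05434316 0.07249363 0.08667069]
pot [0.428 0.067 0.03 ] [0.55  0.152 1.43 ]
jar [0.428 0.035 0.031] [0.716 0.092 1.43 ]
mug [0.334 0.067 0.034] [0.428 0.242 1.43 ]
white [ 0.428 -0.134  0.03 ] [0.747 0.067 1.43 ]
ink [ 0.428 -0.427  0.031] [0.565 0.067 1.43 ]
```

```bash
cat >> h.py <<'E'
from scipy.spatial.transform import Rotation as Ro
HP=hold_point_z if not callable(hold_point_z) else hold_point_z()
def rpy(M): return Ro.from_matrix(M).as_euler('xyz')
def tilt(psi,s=1,lean=np.pi/6):   # tool along a leaning screw; tool x = s*row; psi=yaw of rack x
    z=np.array([np.sin(lean),0,-np.cos(lean)]); x=np.array([0,s,0.]); y=np.cross(z,x)
    return Ro.from_euler('z',psi).as_matrix()@np.stack([x,y,z],1)
def down(yaw):                    # tool down, tool x at this yaw
    c,s=np.cos(yaw),np.sin(yaw); return np.array([[c,s,0],[s,-c,0],[0,0,-1.]])
E
python3 - <<'E'
from h import *
psi=np.radians(14.5)
G=np.array([.560,.328,.122]); g=np.array([.545,.005,.2])
for s in(1,-1):
    M=tilt(psi,s); print(s,solve_ik(G+HP*M[:,2]-.12*M[:,2],rpy(M)))
for y in (16.5,196.5):
    for d in (0,50,100): print(y,d,solve_ik(g,rpy(down(np.radians(y-d)))))
E
```

```text
1 [ 0.40313196 -0.22225456  2.04639576 -0.10424175  0.80145279  0.2028516 ]
-1 None
16.5 0 [-1.98921392e-01 -2.04231649e-02  1.80483424e+00 -4.44089210e-16
  1.35718158e+00  1.08389561e+00]
16.5 50 [-1.98921392e-01 -2.04231649e-02  1.80483424e+00 -4.44089210e-16
  1.35718158e+00  1.95656023e+00]
16.5 100 None
196.5 0 [-1.98921392e-01 -2.04231649e-02  1.80483424e+00 -4.44089210e-16
  1.35718158e+00 -2.05769704e+00]
196.5 50 [-0.19892139 -0.02042316  1.80483424  0.          1.35718158 -1.18503242]
196.5 100 [-0.19892139 -0.02042316  1.80483424  0.          1.35718158 -0.31236779]
```

```bash
python3 - <<'E'
from h import *
import pickle
psi=np.radians(14.5); M=tilt(psi)
p=get_tcp_pos(); move_straight([p[0],p[1],.26],v=.3)
G=np.array([.559,.358,.122])
move_pose(G+(HP-.19)*M[:,2],rpy(M)); a=get_image("wrist")
move_pose([.50,.0,.28],rpy(down(np.radians(106.5)))); b=get_image("wrist")
pickle.dump((a,b),open("w1.pkl","wb"))
f=np.hstack([a["frame"],b["frame"]])[...,::-1]; cv2.imwrite("pics/w1.png",cv2.resize(np.vstack([a["frame"],b["frame"]])[...,::-1],(480,600),interpolation=cv2.INTER_AREA))
print(get_time(),a["cam_to_world"],b["cam_to_world"])
E
```

```text
3.35 [[ 0.83814629  0.12968683  0.52980386  0.35923146]
 [ 0.21747647 -0.97023246 -0.10655023  0.37724258]
 [ 0.50021474  0.20452456 -0.84140057  0.45049925]
 [ 0.          0.          0.          1.        ]] [[ 9.58577600e-01  2.76670774e-01  6.76924463e-02  4.81050870e-01]
 [ 2.84831081e-01 -9.31520148e-01 -2.26144798e-01  6.62645665e-02]
 [ 4.89221460e-04  2.36058250e-01 -9.71738783e-01  4.87726768e-01]
 [ 0.00000000e+00  0.00000000e+00  0.00000000e+00  1.00000000e+00]]
```

View pics/w1.png

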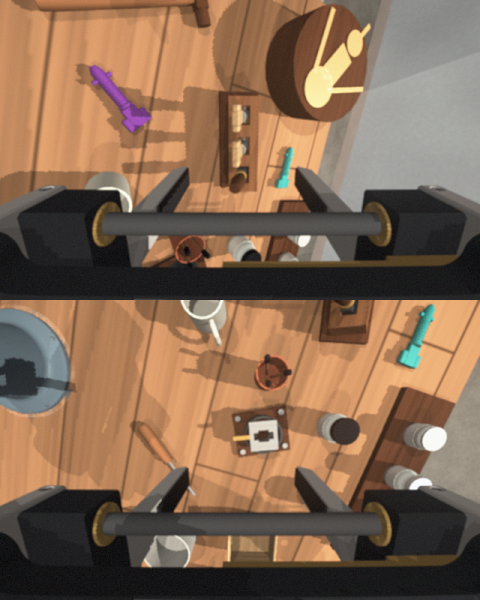

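The upper wrist picture shows the wings at full-resolution pixels (320,155) and (320,203), with the chisel at (318,242). The lower one shows the gauge plate at (350,180), hole in the middle and pointer to the left at (318,184).

```bash
python3 - <<'E'
from h import *
import pickle
a,b=pickle.load(open("w1.pkl","rb"))
def big(m):
    n,l,s,_=cv2.connectedComponentsWithStats(m.astype(np.uint8)); return l==1+np.argmax(s[1:,4])
def hs(f): h=cv2.cvtColor(f,cv2.COLOR_RGB2HSV).astype(int); return h[...,0],h[...,1],h[...,2]
P=cloud(b);H,S,V=hs(b["frame"]);Z=P[...,2]; g=np.zeros(Z.shape,bool); g[130:215,300:395]=1
m=big(g&(Z>.055)&(Z<.07)&(S<60)&(V>110)); print("plate",rect(P[m]),np.median(Z[m]))
c,s,ang=cv2.minAreaRect(np.argwhere(m)[:,::-1].astype(np.float32)); print(c,s,ang, at_plane(b,*c,.062))
# hole: dark pixels inside plate hull
hull=np.zeros(m.shape,np.uint8); cv2.fillConvexPoly(hull,cv2.convexHull(np.argwhere(m)[:,::-1].astype(np.int32)),1)
hm=big((cv2.erode(hull,np.ones((7,7)))>0)&(V<100)); yx=np.argwhere(hm)
W=np.array([at_plane(b,x,y,.062)[:2] for y,x in yx]); e,v=np.linalg.eigh(np.cov(W.T)); print("hole",len(W),W.mean(0),rect(W),np.degrees(np.arctan2(v[1,1],v[0,1])),np.sqrt(e))
m=g&(H>18)&(H<32)&(S>130)&(V>120)&(Z>.02); p=np.array([at_plane(b,x,y,.062) for y,x in np.argwhere(m)]); print("pointer",len(p),p.mean(0).round(4),np.median(Z[m]))
m=big(g&(Z>.006)&(Z<.02)); print("base",rect(P[m]))
P=cloud(a);H,S,V=hs(a["frame"]);Z=P[...,2]; g=np.zeros(Z.shape,bool); g[125:225,290:350]=1
M=tilt(np.radians(14.5))
m=g&(H>12)&(H<30)&(V>140)&(Z>.09)&(Z<.16); n,l,s,c=cv2.connectedComponentsWithStats(m.astype(np.uint8))
T=np.array([.56,.36,.12])
for i in range(1,n):
    if s[i,4]>40:
        p=P[l==i]; q=(p-T)@M; print("wing",s[i],p.mean(0).round(4),"tool frame mm lo/hi",(np.percentile(q,[2,50,98],axis=0)*1000).round(1).tolist())
m=g&(Z>.06)&(Z<.1); print(rect(P[m]))
E
```

```text
plate (array([545.9,   5.8]), array([59.2, 64.8]), 20.7) 0.06285611500295102
(351.51763916015625, 180.7730712890625) (41.7197151184082, 39.0478515625) 86.3086166381836 [0.5451313  0.00728628 0.062     ]
hole 242 [0.54477526 0.00680927] (array([545.1,   7.6]), array([34.9, 20. ]), 17.4) -158.6336176075248 [0.00505513 0.00908078]
pointer 72 [ 0.5025 -0.0099  0.062 ] 0.0628481378166387
base (array([545.5,   6.6]), array([119.9, 100.1]), 25.4)
wing [310 139  19  38 527] [0.5433 0.3897 0.1232] tool frame mm lo/hi [[10.3, -14.9, -17.1], [32.9, -5.9, -14.5], [54.8, 7.5, 24.2]]
wing [310 186  18  38 464] [0.5584 0.3284 0.1231] tool frame mm lo/hi [[-53.2, -15.5, -17.2], [-30.0, -7.4, -14.9], [-8.4, 6.4, 24.0]]
(array([595.9, 361.1]), array([ 50.9, 156.6]), 13.8)
```

```bash
python3 - <<'E'
from h import *
import pickle,json
a,b=pickle.load(open("w1.pkl","rb"))
h=cv2.cvtColor(a["frame"],cv2.COLOR_RGB2HSV).astype(int);H,S,V=h[...,0],h[...,1],h[...,2]
P=cloud(a);Z=P[...,2];g=np.zeros(Z.shape,bool); g[125:225,290:350]=1
M=tilt(np.radians(13.8)); T=np.array([.56,.36,.12])
m=g&(H>12)&(H<30)&(V>140)&(Z>.09)&(Z<.16); n,l,s,c=cv2.connectedComponentsWithStats(m.astype(np.uint8))
out={}
for i in range(1,n):
    if s[i,4]>40:
        q=(P[l==i]-T)@M*1000; cap=q[q[:,2]<-10]; fr=q[q[:,2]>-8]
        lo,hi=np.percentile(cap,[3,97],axis=0); print(len(cap),lo.round(1),hi.round(1),"front",len(fr),np.percentile(fr,[5,50,95],axis=0).round(1).tolist())
        G=T+M@np.array([(lo[0]+hi[0])/2,(lo[1]+hi[1])/2,lo[2]+15])/1000; out["outer" if not out else "mid"]=G.tolist(); print(G, "tip",G+.105*M[:,2])
json.dump(out,open("G.json","w"))
E
```

```text
365 [ 10.1 -15.2 -17.3] [ 54.6  -3.7 -11.4] front 158 [[15.7, -2.6, -5.3], [33.1, 0.2, 10.6], [51.7, 7.2, 24.0]]
[0.54325009 0.38919871 0.1172353 ] tip [0.59423464 0.40172171 0.02630263]
308 [-53.2 -15.1 -17. ] [ -9.3  -4.4 -12.8] front 135 [[-45.5, -3.3, -6.6], [-30.4, 0.8, 14.6], [-9.6, 6.7, 24.3]]
[0.55827834 0.32743164 0.11685094] tip [0.60926289 0.33995464 0.02591827]
```

```bash
python3 - <<'E'
from h import *
import pickle,json
a,b=pickle.load(open("w1.pkl","rb"))
h=cv2.cvtColor(a["frame"],cv2.COLOR_RGB2HSV).astype(int);H,S,V=h[...,0],h[...,1],h[...,2]
P=cloud(a);Z=P[...,2];g=np.zeros(Z.shape,bool); g[125:225,290:350]=1
m=g&(H>12)&(H<30)&(V>140)&(Z>.09)&(Z<.16); n,l,s,c=cv2.connectedComponentsWithStats(m.astype(np.uint8))
T=np.array([.56,.36,.12])
for lean in (30,34,38):
  M=tilt(np.radians(13.8),lean=np.radians(lean))
  for i in range(1,n):
    if s[i,4]>40:
        q=(P[l==i]-T)@M*1000; z0=np.percentile(q[:,2],3); y0=np.percentile(q[:,1],3); xc=(np.percentile(q[:,0],2)+np.percentile(q[:,0],98))/2
        print(lean,i,"top",z0.round(1),"ylo",y0.round(1),[(k,(q[:,2]-z0>k)&(q[:,2]-z0<k+4)) and 0 if 0 else np.percentile(q[(q[:,2]-z0>k)&(q[:,2]-z0<k+5)][:,1],[10,50,90]).round(1).tolist() for k in (0,5,10,15,20,25,30)])
        cap=q[q[:,2]<z0+3]; print("  cap slope z/y deg",np.degrees(np.arctan(np.polyfit(cap[:,1],cap[:,2],1)[0])).round(1), "ycap",np.percentile(cap[:,1],[3,97]).round(1))
        if lean==34: print("  tip", T+M@np.array([xc,np.percentile(cap[:,1],[3,97]).mean(),z0+120])/1000)
E
```

```text
30 1 top -17.1 ylo -15.2 [[-15.1, -10.0, -4.9], [-3.9, -3.6, -3.5], [-2.6, -2.5, -2.3], [-1.7, -1.3, -1.0], [-1.3, -1.2, -1.0], [0.1, 0.2, 0.3], [0.1, 1.4, 1.5]]
  cap slope z/y deg -5.4 ycap [-15.2  -4.8]
30 2 top -16.9 ylo -15.1 [[-15.1, -9.8, -4.6], [-5.8, -3.2, -3.1], [-4.9, -3.1, -1.9], [-2.1, -1.9, -1.7], [-1.2, -0.5, -0.5], [-0.6, -0.5, -0.4], [0.8, 0.9, 1.0]]
  cap slope z/y deg -3.1 ycap [-15.1  -4.4]
34 1 top -17.7 ylo -14.2 [[-14.0, -8.9, -3.9], [-3.0, -2.8, -2.8], [-2.3, -2.2, -2.0], [-2.2, -1.4, -1.2], [-1.7, -1.4, -1.2], [-0.7, -0.6, -0.5], [-0.8, -0.6, 0.3]]
  cap slope z/y deg -3.1 ycap [-14.2  -3.8]
  tip [0.6006452  0.4033054  0.03013709]
34 2 top -17.5 ylo -14.1 [[-13.9, -8.6, -3.6], [-5.1, -2.6, -2.5], [-5.0, -2.8, -2.4], [-2.1, -1.8, -1.7], [-1.8, -1.0, -1.0], [-1.3, -1.1, -1.0], [-0.3, -0.2, -0.1]]
  cap slope z/y deg -0.9 ycap [-14.1  -3.3]
  tip [0.61605212 0.34188646 0.03011826]
38 1 top -18.2 ylo -13.1 [[-12.4, -7.7, -2.9], [-2.2, -2.0, -1.9], [-2.1, -1.8, -1.7], [-2.5, -1.6, -1.4], [-1.9, -1.6, -1.4], [-1.4, -1.4, -1.2], [-1.9, -1.5, -1.1]]
  cap slope z/y deg -0.2 ycap [-13.1  -2.6]
38 2 top -18.0 ylo -13.0 [[-12.7, -7.4, -2.7], [-4.8, -2.0, -1.9], [-4.2, -2.3, -2.0], [-2.0, -1.8, -1.6], [-2.5, -1.5, -1.4], [-1.9, -1.6, -1.5], [-1.5, -1.3, -1.2]]
  cap slope z/y deg 1.6 ycap [-13.   -2.2]
```

```bash
cat >> h.py <<'E'
PSI=np.radians(13.8); LEAN=np.radians(37); MG=tilt(PSI,lean=LEAN); T0=np.array([.56,.36,.12])
AX=Ro.from_euler('z',PSI).as_matrix()@np.array([-.5,0,np.cos(np.pi/6)])
NUT=np.array([.545,.0068]); NY=np.radians(21.4+180)
def pick(x):
    G=T0+MG@np.array([x,-.0077,-.003]); p=G+HP*MG[:,2]; r=rpy(MG)
    move_gripper(.045,40)
    move_pose(p-.10*MG[:,2],r)
    hit=move_straight(p,r,v=.12,threshold=8)
    move_gripper(0.0,40); w=get_gripper_width(); print("G",G,"hit",hit,"width",w,"force",get_grasp_force(),"z",get_tcp_pos())
    if not .009<w<.016: return False
    move_straight(get_tcp_pos()+.075*AX,r,v=.12); print("lifted",get_gripper_width(),get_wrist_force(),get_time()); return True
def hover(z=.062+.015+.105):   # grip height so tip is 15 mm above mouth
    move_pose([NUT[0],NUT[1],z+.05-HP],rpy(down(NY)))
E
python3 - <<'E'
from h import *
if pick(.0326):
    p=get_tcp_pos(); move_straight(p+[-.03,0,.06],v=.2)
    hover(); print(get_tcp_pos(),get_qpos(),get_wrist_force(),get_time())
    a=get_image("scene"); b=get_image("wrist"); c=get_image("top")
    import pickle; pickle.dump((a,b,c),open("w2.pkl","wb"))
    R=lambda f,s:cv2.resize(np.ascontiguousarray(f),s,interpolation=cv2.INTER_CUBIC)[...,::-1]
    cv2.imwrite("pics/h1.png",np.hstack([R(a["frame"][120:240,230:350],(400,400)),R(b["frame"][0:320],(400,400))]))
E
```

```text
G [0.5444985  0.38976146 0.11776193] hit False width 0.011162098258468877 force 40.00208258628845 z [0.55538807 0.3924962  0.10279111]
lifted 0.011315948867002698 [ 0.07011103  0.20269821 -3.18138144] 8.075
[0.54491783 0.00706432 0.21285976] [-1.95151386e-01 -3.04868726e-02  1.79106081e+00 -6.63458670e-06
  1.38134016e+00 -2.13964323e+00] [-0.15039332 -0.81719312 -1.75515415] 10.825
```

View pics/h1.png

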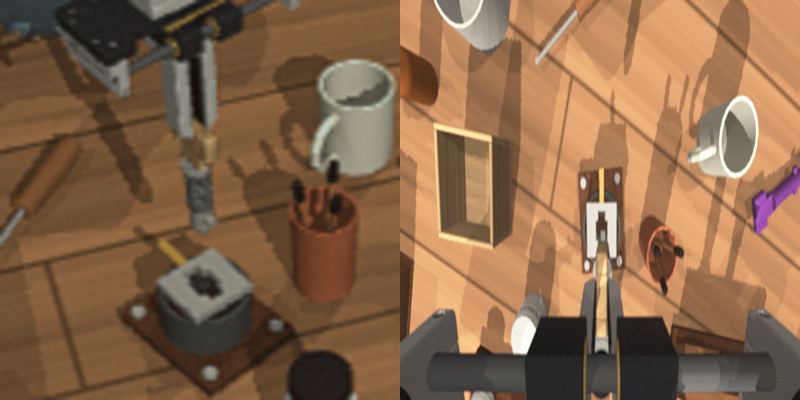

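The left view shows the screw hanging vertically over the nut, tip at crop (203,228), and the mouth at (208,285). The right (wrist) view shows the lugs and notches lined up with the pointer line. Next I'll measure the tip offset with a cylinder fit to the shank points.

```bash
cat >> h.py <<'E'
from scipy.optimize import least_squares
def axisfit(zlo,zhi,r=.010):
    t=get_tcp_pos(); res=[]
    for n in("scene","wrist"):
        P=cloud(get_image(n)).reshape(-1,3)
        k=(P[:,2]>zlo)&(P[:,2]<zhi)&(np.hypot(*(P[:,:2]-t[:2]).T)<.022); res.append(P[k])
    out=[]
    for P in res:
        if len(P)<30: out.append(None); continue
        f=lambda x:np.hypot(P[:,0]-x[0]-x[2]*(P[:,2]-zlo),P[:,1]-x[1]-x[3]*(P[:,2]-zlo))-r
        s=least_squares(f,[t[0],t[1],0,0],loss="soft_l1",f_scale=.001); out.append((len(P),((s.x[:2]-t[:2])*1000).round(1),np.degrees(s.x[2:]).round(1),np.abs(s.fun).mean()))
    return out
E
python3 - <<'E'
from h import *
t=get_tcp_pos(); tip=t[2]+HP-.105; print(tip)
# shank above lugs: 30..75 mm over tip
print(axisfit(tip+.028,tip+.078))
E
```

```text
0.12693928146434835
[(100, array([2.6, 3.1]), array([ 1.9, -2.1]), np.float64(0.0011317119901600098)), (91, array([0.2, 2.4]), array([-2. , -2.9]), np.float64(0.0005682197081983686))]
```

```bash
python3 - <<'E'
from h import *
import pickle
a,b,c=pickle.load(open("w2.pkl","rb"))
def big(m):
    n,l,s,_=cv2.connectedComponentsWithStats(m.astype(np.uint8)); return l==1+np.argmax(s[1:,4])
for n,im in(("scene",a),("wrist",b),("top",c)):
    P=cloud(im); h=cv2.cvtColor(im["frame"],cv2.COLOR_RGB2HSV).astype(int); Z=P[...,2]
    near=np.hypot(P[...,0]-.545,P[...,1]-.007)<.06
    k=near&(Z>.05)&(Z<.072)&(h[...,1]<70)&(h[...,2]>100)
    if k.sum()<40: print(n,k.sum()); continue
    m=big(k); print(n,"plate",rect(P[m]),np.median(Z[m]).round(4))
    hull=np.zeros(m.shape,np.uint8); cv2.fillConvexPoly(hull,cv2.convexHull(np.argwhere(m)[:,::-1].astype(np.int32)),1)
    d=(cv2.erode(hull,np.ones((3,3)))>0)&(h[...,2]<90)
    if d.sum()<10: continue
    W=np.array([at_plane(im,x,y,.062)[:2] for y,x in np.argwhere(big(d))]); print("  hole",len(W),rect(W),W.mean(0).round(4))
    if n!="top":
        # lower end of screw: points between tip and +75
        k=(np.hypot(P[...,0]-.545,P[...,1]-.007)<.03)&(Z>.122)&(Z<.2)
        for z in np.arange(.125,.2,.01):
            q=P[k&(Z>=z)&(Z<z+.01)]
            if len(q): print("   ",round(z,3),len(q),(q.mean(0)*1000).round(1),((q.max(0)-q.min(0))*1000).round(0))
E
```

```text
scene plate (array([544.9,   7.1]), array([65.6, 63.8]), 18.2) 0.0614
  hole 55 (array([549.6,   7.9]), array([32.8, 20.2]), 19.6) [0.55   0.0076]
    0.125 5 [553.8   9.4 131.2] [ 4. 11.  7.]
    0.135 14 [553.8   5.4 139.6] [11. 12.  8.]
    0.145 22 [556.5   9.8 148.9] [19. 19.  8.]
    0.155 20 [553.9   6.8 159. ] [15. 17. 10.]
    0.165 23 [554.8   8.2 169.6] [15. 18.  9.]
    0.175 21 [554.4   7.9 180. ] [ 9. 19.  9.]
    0.185 21 [554.5   8.2 189.3] [13. 21. 10.]
    0.195 5 [555.8   6.8 197.8] [ 3. 19.  5.]
wrist plate (array([548.9,   5.2]), array([64.4, 71. ]), 22.3) 0.0628
  hole 187 (array([540.5,   5.6]), array([24.6, 19.3]), 21.4) [0.5401 0.0039]
    0.135 19 [538.5   8.4 140.6] [ 8. 18.  9.]
    0.145 95 [533.3   5.2 150.8] [13. 15.  9.]
    0.155 17 [536.6   8.2 160. ] [10. 19.  9.]
    0.165 14 [537.3  13.4 170.3] [11. 20. 10.]
    0.175 11 [537.6  13.1 180. ] [ 8. 20. 10.]
    0.185 6 [536.3  13.7 187.5] [2. 3. 6.]
top plate (array([525.6,  -1.2]), array([18.6, 63. ]), 22.0) 0.0621
```

```bash
cat >> h.py <<'E'
def tipz(): return get_tcp_pos()[2]+HP-.105
def tip_to(z,xy=None,yaw=None,v=.06,th=None):
    t=get_tcp_pos(); xy=t[:2] if xy is None else xy
    return move_straight([xy[0],xy[1],z+.105-HP],None if yaw is None else rpy(down(yaw)),v=v,threshold=th)
E
python3 - <<'E'
from h import *
X=NUT-[.00115,.0012]
tip_to(.075,X,NY,v=.1); f0=get_wrist_force()
h=tip_to(.0255,X,NY,v=.04,th=6); print(h,tipz(),get_wrist_force()-f0,get_wrist_torque(),get_gripper_width(),get_time())
E
```

```text
True 0.026712269484281223 [-0.29992599  0.20429455  7.38511694] [0.0626028  0.056755   0.03003713] 0.011199467420226053 12.8917
```

```bash
cat >> h.py <<'E'
def turn(deg,tip,v=None):
    """to deg clockwise of the notches, commanded tip height"""
    t=get_tcp_pos(); X=np.load("x.npy")
    move_straight([X[0],X[1],tip+.105-HP],rpy(down(NY-np.radians(deg))),v=.01)
    print(deg,"tip",round(tipz(),4),"F",np.round(get_wrist_force(),1),"Tz",np.round(get_wrist_torque(),3),round(get_time(),2))
E
python3 - <<'E'
from h import *
np.save("x.npy",NUT-[.00115,.0012])
turn(0,tipz()+.001)
z=tipz()
for d in (10,20,30): turn(d,z-.010*d/90)
E
```

```text
0 tip 0.027 F [ 0.1  0.5 -2.3] Tz [0.045 0.027 0.009] 13.32
10 tip 0.0266 F [-1.9 -0.2  4.7] Tz [0.163 0.3   0.034] 13.66
20 tip 0.0265 F [-2.6  0.6  8.2] Tz [0.255 0.449 0.018] 13.98
30 tip 0.0265 F [-2.9  0.6 11.9] Tz [0.266 0.675 0.056] 14.31
```

```bash
cat >> h.py <<'E'
def nutyaw(name="wrist"):
    im=get_image(name); P=cloud(im); h=cv2.cvtColor(im["frame"],cv2.COLOR_RGB2HSV); Z=P[...,2]
    r=np.hypot(P[...,0]-NUT[0],P[...,1]-NUT[1])
    k=(h[...,0]>18)&(h[...,0]<32)&(h[...,1]>130)&(h[...,2]>70)&(Z>.05)&(Z<.075)&(r>.03)&(r<.07)
    p=P[k][:,:2]-NUT
    return (int(k.sum()), None if k.sum()<4 else np.degrees(np.arctan2(-p[:,1].mean(),-p[:,0].mean())).round(1), p.mean(0) if k.sum() else 0)
E
python3 - <<'E'
from h import *
for n in("wrist","top","scene"): print(n,nutyaw(n))
z=.0262
turn(45,z); turn(60,z)
for n in("wrist","top","scene"): print(n,nutyaw(n))
im=get_image("wrist"); save(im,"w3",(200,60,480,300),2)
E
```

```text
wrist (5, np.float64(-1.0), array([-0.04387933,  0.00077744]))
top (7, np.float64(2.0), array([-0.03590552, -0.00124984]))
scene (6, np.float64(0.1), array([-5.38446167e-02, -7.38577689e-05]))
45 tip 0.0254 F [ 0.1 -0.5 -2.5] Tz [-0.057 -0.001 -0.038] 14.87
60 tip 0.0257 F [-0.5  0.4 -1.5] Tz [-0.025  0.034  0.057] 15.28
wrist (120, np.float64(20.4), array([-0.0473617 , -0.01765999]))
top (9, np.float64(20.1), array([-0.03750911, -0.01375607]))
scene (21, np.float64(20.0), array([-0.04227968, -0.0154101 ]))
```

View pics/w3.png

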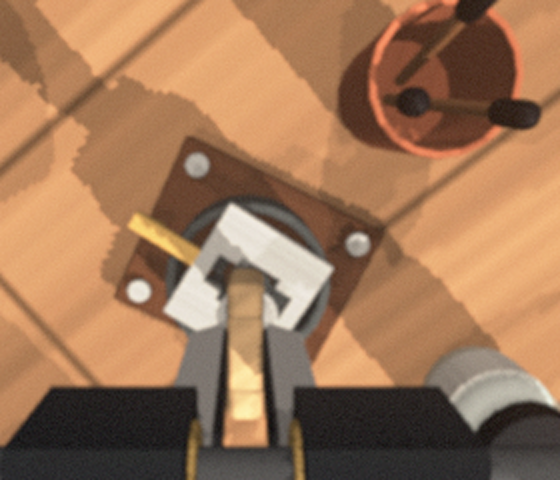

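The pointer is back at rest (crop (160,240), yaw 20°) while the wings have turned 60° from the notches, so the screw turns freely. The early drag came from my pressing too hard. Next I'll sink it gently.

```bash
python3 - <<'E'
from h import *
f0=get_wrist_force(); z0=tipz()
h=tip_to(.0190,np.load("x.npy"),NY-np.radians(60),v=.02,th=5); print(h,tipz(),get_wrist_force()-f0,get_wrist_torque(),nutyaw())
for d in (75,86):
    turn(d,tipz()); h=tip_to(.0155 ,np.load("x.npy"),None,v=.02,th=4); print(d,h,tipz(),get_wrist_force(),get_wrist_torque(),nutyaw())
E
```

```text
True 0.021080026107579405 [-1.4146231   1.04446916  5.90244057] [ 0.05414863  0.09821505 -0.02527073] (80, np.float64(21.3), array([-0.04557115, -0.01781151]))
75 tip 0.0204 F [-0.3  0.  -1.4] Tz [-0.087  0.031 -0.042] 16.27
75 True 0.01944370132604986 [-0.08730313  1.01907603  3.73846563] [0.08474519 0.15565173 0.02558566] (84, np.float64(20.9), array([-0.04435827, -0.01695387]))
86 tip 0.0188 F [ 0.8 -0.5 -2. ] Tz [-0.074  0.031 -0.026] 16.88
86 True 0.018190302485474513 [-1.89424581  0.72388337  5.04439049] [0.07947362 0.29475425 0.02961793] (51, np.float64(21.0), array([-0.04759898, -0.01824715]))
```

```bash
python3 - <<'E'
from h import *
turn(94,tipz()); h=tip_to(.0140,np.load("x.npy"),None,v=.02,th=7); sleep(.2); print(h,tipz(),get_wrist_force(),nutyaw())
# back out along ramp, slightly lifted
z=tipz()
for d in (75,50,25,0): turn(d,z+.0105*(94-d)/90)
print(nutyaw())
E
```

```text
94 tip 0.0179 F [ 0.2  0.4 -0.4] Tz [-0.013  0.024 -0.027] 17.43
True 0.01744475847812793 [-0.95495039  1.36197866  5.53852436] (51, np.float64(20.6), array([-0.05041404, -0.01894802]))
75 tip 0.0191 F [-0.7  0.4 -1.2] Tz [-0.108  0.084  0.008] 18.37
50 tip 0.0223 F [ 0.2  0.4 -1.3] Tz [-0.076  0.019 -0.048] 18.95
25 tip 0.0257 F [-0.4 -0.1 -0.3] Tz [-0.099  0.026 -0.037] 19.53
0 tip 0.0282 F [ 0.1  0.6 -1.5] Tz [ 0.093 -0.03  -0.022] 20.12
(145, np.float64(27.0), array([-0.04133563, -0.02110511]))
```

```bash
python3 - <<'E'
from h import *
turn(-4,tipz()); f0=get_wrist_force()
h=tip_to(.085,np.load("x.npy"),None,v=.06,th=7); print(h,tipz(),get_wrist_force()-f0,get_gripper_width(),nutyaw(),get_time())
E
```

```text
-4 tip 0.0281 F [-0.4  0.1 -1.6] Tz [ 0.057 -0.028  0.006] 20.42
False 0.08441888609131039 [-0.38581494 -0.2856917  -0.45770877] 0.011233253496931953 (118, np.float64(26.8), array([-0.04019568, -0.02031252])) 21.5667
```

```bash
cat >> h.py <<'E'
def place(xy,yaw,floor):
    r=rpy(down(yaw)); off=.105-HP
    t=get_tcp_pos(); move_straight([t[0],t[1],.15+off],v=.25)
    move_pose([xy[0],xy[1],.13+off],r); f0=get_wrist_force()
    move_straight([xy[0],xy[1],floor+.014+off],v=.2)
    h=move_straight([xy[0],xy[1],floor-.003+off],v=.04,threshold=4); print("place",h,tipz(),get_wrist_force()-f0)
    move_gripper(.04); move_straight([xy[0],xy[1],.24],v=.25); print(get_time())
E
python3 - <<'E'
from h import *
place([.5996,-.254],np.radians(104.7),.006)
sleep(.5); im=get_image("scene"); save(im,"p1",(140,160,280,290),3)
print(nutyaw("top"))
E
```

```text
place True 0.007006934640638909 [ 0.18294536 -1.20174529  4.19943243]
25.7
(27, np.float64(26.4), array([-0.04218165, -0.0209322 ]))
```

View pics/p1.png

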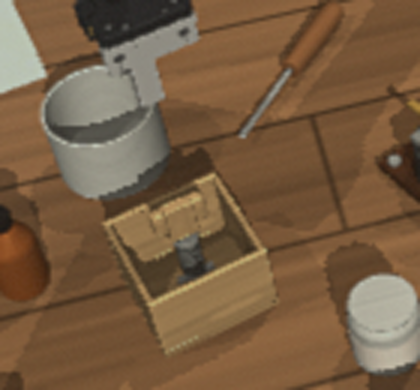

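The good screw stands in the square box, leaning on its rim (crop (185,235)), and everything else is undisturbed. Now the second screw.

```bash
sed -i 's/^NUT=.*/NUT=np.array([.545,.0068]); NY=np.radians(25.5+180)/' h.py
python3 - <<'E'
from h import *
t=get_tcp_pos(); move_straight([t[0],t[1],.30],v=.3)
move_pose([.46,.25,.30],rpy(down(np.radians(104))))
if pick(-.0308):
    p=get_tcp_pos(); move_straight(p+[-.03,0,.06],v=.2)
    hover(); print(nutyaw(),nutyaw("scene"))
    z=tipz(); print(axisfit(z+.028,z+.078))
    X=np.load("x.npy"); tip_to(.075,X,NY,v=.1); f0=get_wrist_force()
    h=tip_to(.0255,X,NY,v=.04,th=6); print(h,tipz(),get_wrist_force()-f0,get_wrist_torque(),get_gripper_width(),get_time())
E
```

```text
G [0.55962152 0.32819155 0.11776193] hit False width 0.011003057278685889 force 40.001898407936096 z [0.57048667 0.33089853 0.10274865]
lifted 0.011053881251282127 [-0.49946238  0.1506624  -2.00088596] 32.1583
(130, np.float64(26.9), array([-0.04092597, -0.02077779])) (22, np.float64(28.2), array([-0.03873046, -0.02075741]))
[(100, array([1.8, 2.4]), array([ 2.5, -0.3]), np.float64(0.0010157576451455227)), (88, array([0.4, 2.7]), array([-1.8, -3.2]), np.float64(0.0005168519971103665))]
True 0.02670218833992931 [-1.00563606  0.03057984  7.45772179] [0.05777651 0.08982015 0.00557016] 0.011381999311001093 36.8
```

```bash
python3 - <<'E'
from h import *
turn(0,tipz()+.0005); z=.0265
for d in (15,30,45,60): turn(d,z); print(nutyaw(),nutyaw("scene"))
E
```

```text
0 tip 0.0269 F [0.  0.2 0.7] Tz [0.027 0.042 0.012] 37.21
15 tip 0.0268 F [-1.1  1.2  2.9] Tz [0.088 0.201 0.047] 37.62
(113, np.float64(18.8), array([-0.04518752, -0.01537698])) (20, np.float64(19.2), array([-0.04094549, -0.0142901 ]))
30 tip 0.0267 F [-1.3 -0.1  4.7] Tz [0.162 0.304 0.044] 38.12
(5, np.float64(4.3), array([-0.04428257, -0.00334813])) (7, np.float64(4.4), array([-0.05048592, -0.00385264]))
45 tip 0.0267 F [-2.7 -0.2  5.6] Tz [0.031 0.453 0.038] 38.63
(64, np.float64(-8.9), array([-0.05028815,  0.00787979])) (0, None, 0)
60 tip 0.0267 F [-1.6  0.4  4. ] Tz [0.097 0.464 0.126] 39.14
(251, np.float64(-17.4), array([-0.04432084,  0.01389186])) (0, None, 0)
```

```bash
python3 - <<'E'
from h import *
turn(60,.0273); sleep(.3); print(nutyaw(),get_wrist_force()); turn(66,.0273); sleep(.2); print(nutyaw(),get_wrist_torque())
E
```

```text
60 tip 0.0267 F [-0.8  0.7  1.3] Tz [-0.075  0.258  0.133] 39.49
(246, np.float64(-17.3), array([-0.04426344,  0.01377736])) [-1.45752444  0.28268403 -1.22535536]
66 tip 0.0268 F [-0.9  0.1 -2.5] Tz [-0.008  0.294  0.141] 40.1
(264, np.float64(-23.2), array([-0.04226348,  0.01808335])) [0.01205258 0.28611452 0.1368894 ]
```

Without any downward load the nut still follows the screw 1:1, now dragged about 44° (0.77 rad), so this screw is jammed. I'll turn it back and take it out to the tin.

```bash
python3 - <<'E'
from h import *
for d in (45,20,0,-4): turn(d,.0277)
print(nutyaw()); f0=get_wrist_force()
h=tip_to(.085,np.load("x.npy"),None,v=.06,th=7); print(h,tipz(),get_wrist_force()-f0,get_gripper_width(),nutyaw(),get_time())
E
```

```text
45 tip 0.0271 F [-0.7 -0.5 -5.4] Tz [-0.114  0.201  0.071] 40.87
20 tip 0.0283 F [-0.1 -0.1 -1.8] Tz [ 0.041 -0.004 -0.011] 41.45
0 tip 0.0279 F [ 0.1  0.4 -1.4] Tz [ 0.041 -0.036 -0.038] 41.95
-4 tip 0.0278 F [ 0.3  0.1 -2.3] Tz [-0.1   -0.112 -0.045] 42.2
(143, np.float64(20.7), array([-0.04499459, -0.0169947 ]))
False 0.08441847213023503 [-0.61141779 -0.92581264 -1.07547747] 0.011006072082465223 (141, np.float64(20.0), array([-0.04354885, -0.01581067])) 43.4083
```

```bash
python3 - <<'E'
from h import *
place([.4135,-.3075],np.radians(90),.005)
sleep(1); t=get_tcp_pos(); move_pose([.42,-.12,.32],rpy(down(np.radians(90)))); sleep(.3)
im=get_image("scene"); b=get_image("top")
R=lambda f:cv2.resize(np.ascontiguousarray(f),(400,400),interpolation=cv2.INTER_CUBIC)[...,::-1]
cv2.imwrite("pics/fin.png",np.hstack([R(im["frame"][150:290,130:270]),R(b["frame"][160:280,380:500])])); print(get_time())
E
```

```text
place True 0.006096399777718156 [0.40427033 0.23100797 3.43313706]
47.575
49.8083
```

View pics/fin.png

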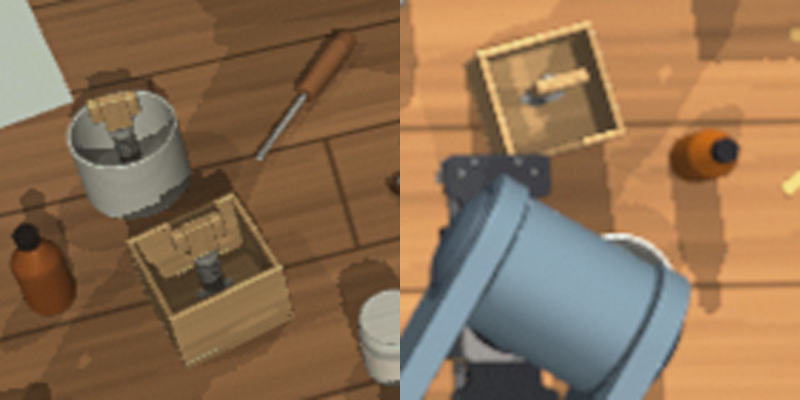

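The final view shows one screw standing in the tin (left view, (125,120)) and the other in the square box (205,250). The gripper is clear, so I'm handing in.

```bash
python3 -c "
from cell import *
print(close_job())"
```

```text
the job is handed in; nothing more can be done
None
```

I tried both screws in the gauge and handed the job in at about 50 s: the one from the rack's end socket ran freely and sank home, so it stands in the square box; the one next to the chisel jammed, dragged the nut about 44°, and stands in the round tin.

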